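Seat the snap-in bearing cover with the seating tool

ROBOT

A 7-joint arm with a two-finger parallel gripper is mounted at the origin on the work surface. World frame = base frame: x ahead of the robot, y to its left, z up, the work surface at z = 0. Lengths are in m, angles in rad, forces in N, time in s.
With the tool pointing down it reaches from about 0.4 to 0.85 m from the base axis. Payload 10.4 kg.
Tool frame: the origin (TCP) lies at the very end of the fingers, on their centre line; the grasp point (between the pads) lies 19 mm behind it; z points along the fingers, y is the line along which they close (so a half turn about z gives the same grasp; the last joint's range is limited). The gripper opens to 85 mm and grips with 20 to 120 N. Pads are 22 mm wide; open, the fingers measure 114 mm over their backs; the gripper's body (76 mm by 85 mm) begins 54 mm behind the grasp point. The pads swing forward as they close: fully open they stand 13 mm farther back than shut.
Start: joints at [1.138, 0.332, -0.065, 1.46, 0.022, 1.35, -0.088], TCP at [0.249, -0.573, 0.231] pointing down, gripper open.
Joint ranges: [-2.6, 2.6], [-0.5, 2.12], [-1.47, 1.34], [0.16, 2.42], [-1.27, 4.41], [0.06, 2.06], [-2.6, 2.6]. Speed limits (rad/s): [2.22, 2.22, 2.79, 2.79, 3.14, 3.14, 3.14].

INTERFACE

Orientations are given as a unit quaternion [w, x, y, z].
In Python, from rig import r gives the robot as it stands. The module is installed in compiled form; this text tells all that it offers.
- The arm moves only by the tool apply_moves, never from a script. Its argument "steps" is a list that holds one entry, the list of rows, each a list of 5 numbers: the shift along the tool's x, y, z in mm, then the turn about the tool's z in degrees, then the closure, from 0 (fully open) to 1 (shut). In form: [[[dx, dy, dz, twist, claw], ...]]. A call has 1 to 20 rows; each row is the pose to reach, as a shift and turn from the pose commanded when the call began, along the tool's axes at that moment; what a row does not reach only later rows make up. A row lasts 1/12 s, in which the tool goes at most 41.7 mm and 7.16 degrees, less where a joint would pass 70% of its speed; a pose out of reach is approached as far as the arm can. A call with a gripper value outside its range is refused whole. The fingers move at their own pace and stop on an object; "squeeze" is the grip in N (left out, the last holds). Time passes only in rows, so rows that repeat a pose let the fingers close. It gives the time, the measured TCP pose, the force, the opening and the grip force at its end, in the units of the state.
- r.sense(): the state, without advancing time (a new reading comes with each control period).
- r.snapshot(name): name is "side" or "top" or "wrist"; returns the picture (420x560x3 uint8, blue, green, red); there is no depth.
- r.camera_model(name): a dict with "fx", "fy", "cx", "cy" (pixels), "world_to_cam" (4x4, takes a point from world to camera coordinates); the wrist camera has in their place "mount" (4x4, takes a point from camera to tool coordinates, whose origin is the TCP and whose axes are the flange's). Camera axes: x right, y down, z forward; pixel columns grow to the right and rows downward; lengths in m; the calibration is good to about 2 mm. A picture is of the moment at which its call begins: read the wrist's pose just before it. camera_model takes no time and is no camera call.
- r.finish_job(): hands the job in; it is judged then, once.
The state is a dict: "time": time; "qpos": joint angles; "qvel": joint speeds; "effort": joint torques, N m; "ee_pos": TCP position; "tool_rot": TCP orientation; "force": force on the tool from outside, world axes, zero at the start; "moment": the same for the moment, N m; "gripper_width": finger opening in m; "grip_force": force on a finger pad.
Only numpy, scipy, OpenCV 4.12 (cv2) and the standard library are available. Lean on these libraries where they do the work, as an engineer would, in place of code of your own. Each camera call takes 0.05 s, during which the arm holds its last target. There are 200 camera calls.

TASK

Take the seating tool by its handle out of its wooden block, stand it squarely on the black bearing cover that sits half-way into the aluminium housing, and press gently, feeling for the contact, until the cover clicks home with its flange flush on the housing. Do not hammer or lean on it (at most 30 N) and do not push the cover with the gripper itself. Then put the tool back upright in its block, let go of it, and leave the other things on the bench alone.

Things in the scene. Friction and masses are not known exactly. Their poses are not given: they have to be found in the camera images.
- tool_grip (a point): Seating tool, upright in its wooden block, z up, 0.3 to 0.5 kg. Point on its axis, half-way up its bare round grey handle (30 mm diameter, from 27 mm below to 28 mm above the point). Below the handle a steel collar, 62 mm diameter, 8 mm thick, rests on the block; a thumbscrew head stands 9 mm out of its edge. A 14 mm shank under it carries the foot.
- tool_collar (a point): Centre of the underside of the tool's collar, 35 mm below tool_grip. The foot below it is a steel cup, 34 mm outer, 24 mm inner diameter, 16 mm deep, open downwards; its flat rim does the pressing. The rim is 25 to 70 mm below this point: it is locked by hand, differs every time, is not measured and is hidden in the block, so find it by touch. It does not shift under load.
- block_mouth (a point): Centre of the round hole (46 mm diameter, 3 mm chamfer, right through) at the top face of the fixed wooden tool block, 90 x 90 x 80 mm; 80 mm above the bench. Put away, the tool's foot hangs in the hole with 6 mm of play all round and its collar rests flat on this face, tool_grip 35 mm above this point.
- cover: Loose black anodised bearing cover, 140 g, z up. Origin on its axis at the underside of its flange (60 mm diameter, 5 mm thick). A hub, 15 mm diameter, stands 6 mm above the flange's middle; the foot's rim goes around it. Below are a neck and a bead of 44 mm. It starts level, bead resting on four sprung balls, flange about 11 mm above the housing; home, the flange lies flat on it.
- seat (a point): Centre of the bore (48 mm diameter, 40 mm deep) at the top face of the fixed aluminium housing, 90 x 90 x 55 mm, z up; the cover's origin is here when home. Pressing the cover straight down takes a force growing to 9 to 18 N over 3 to 8 mm; then it snaps: the force drops suddenly and the balls draw it the last few mm home, where it is solid.
- screwdriver: Bystander: black-handled screwdriver, 190 mm long, lying on the bench between the block and the housing. Leave alone.
- jar: Bystander: amber glass jar with steel lid, 54 mm in diameter, 60 mm high; origin at the centre of its underside. Leave alone.
- bearing: Bystander: steel ball bearing ring, 47 mm in diameter, 14 mm high, lying flat. Leave alone.
- panel: Bystander: clear acrylic panel, 110 x 80 x 6 mm with one hole, lying flat. Leave alone.
Not all that is in view belongs to the job. Leave any pink or yellow look-alike of the part that bears tool_grip alone.

How it is judged:
By the outcome, as a careful person would: the job done as asked, in the order asked, and still so for the second after the job is handed in, with the robot touching nothing.
It also fails if it takes over 58 s, if anything falls off the work surface, if the arm or the gripper's body presses on something with over 40 N, if the wrist force passes 120 N, or if a joint passes its speed limit or range.

## Working session

There is one attempt and no reset: what is moved stays moved. The work goes in short steps, Python scripts to look and compute and a tool call to move; the robot and the scene stay as the last step left them, time stands still between calls to the robot, and variables do not carry over. Pictures are saved under pics/ and viewed, at most 10 in all, crops included, and the job is handed in when it is done.

Besides the shell and the picture viewer there is one more tool, called after "Call:" as name(argument=value, ...), one argument or row to a line, values as JSON. apply_moves: Moves the arm, as the interface text tells. Its arguments: {"type":"object","properties":{"steps":{"type":"array","items":{"type":"array","items":{"type":"array","items":{"type":"number"}}}},"squeeze":{"type":"number"}},"required":["steps"]}

```bash
mkdir -p pics; python3 - <<'E'
from rig import r
import cv2,numpy as np
np.set_printoptions(precision=4,suppress=True)
s=r.sense();print({k:np.round(v,4) for k,v in s.items()})
for n in("top","side","wrist"):
    cv2.imwrite(f"pics/{n}0.png",r.snapshot(n)); print(n,r.camera_model(n))
E
```

```text
{'time': np.float64(0.0), 'qpos': array([ 1.1384,  0.3328, -0.0647,  1.4609,  0.0216,  1.3499, -0.0885]), 'qvel': array([-0.001 , -0.0016, -0.0011, -0.0016, -0.0001,  0.0011, -0.0002]), 'effort': array([  0.0011, -62.5461,   0.0496, -39.1602,   0.0162,   0.0101,
        -0.    ]), 'ee_pos': array([ 0.2488, -0.5729,  0.2305]), 'tool_rot': array([-0.0007,  0.9791,  0.2035, -0.0002]), 'force': array([ 0.8406,  0.0437, -0.2117]), 'moment': array([-0.0488,  0.0023, -0.0165]), 'grip_force': np.float64(0.0), 'gripper_width': np.float64(0.0857)}
top {'fx': 398.2891049592464, 'fy': 398.2891049592464, 'cx': 279.6457222424715, 'cy': 213.65828278262532, 'world_to_cam': array([[ 0.0813, -0.9967, -0.0006, -0.0412],
       [-0.9746, -0.0793, -0.2095,  0.4995],
       [ 0.2087,  0.0176, -0.9778,  0.8682],
       [ 0.    ,  0.    ,  0.    ,  1.    ]])}
side {'fx': 531.6418698949878, 'fy': 531.6418698949878, 'cx': 275.2568269036134, 'cy': 211.05202351113024, 'world_to_cam': array([[-0.9602, -0.2792,  0.0028,  0.4955],
       [-0.2189,  0.7466, -0.6283,  0.1801],
       [ 0.1734, -0.6039, -0.778 ,  1.4243],
       [ 0.    ,  0.    ,  0.    ,  1.    ]])}
wrist {'fx': 370.8506193970524, 'fy': 370.8506193970524, 'cx': 277.53140816910036, 'cy': 214.27180702323366, 'mount': array([[-0.0001, -0.9518, -0.3069,  0.0781],
       [ 1.    ,  0.0001, -0.0005, -0.0008],
       [ 0.0005, -0.3069,  0.9518, -0.1411],
       [ 0.    ,  0.    ,  0.    ,  1.    ]])}
```

View pics/top0.png

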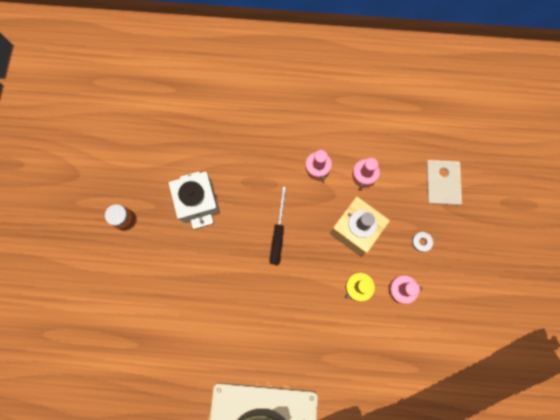

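View pics/side0.png

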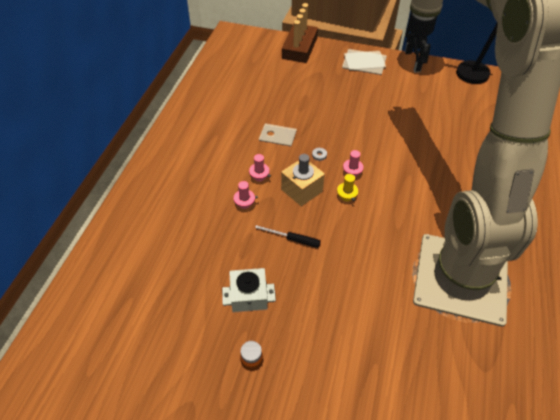

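The top view shows the housing with its cover at (192,195) and the screwdriver at (278,240). Things that could be taken for the tool are the grey handle in the wooden block at (367,219), the pink look-alikes at (320,158), (370,166) and (409,288), and the yellow one at (362,286). I choose the grey one in the block. In the side view the tool is at (304,163) and the cover at (248,282).

```bash
python3 - <<'E'
import cv2,numpy as np
t=cv2.imread("pics/top0.png");s=cv2.imread("pics/side0.png")
c=lambda i,x,y:cv2.resize(i[y:y+60,x:x+80],(400,300),interpolation=cv2.INTER_CUBIC)
cv2.imwrite("pics/c1.png",np.vstack([np.hstack([c(t,325,190),c(t,155,165)]),np.hstack([c(s,265,145),c(s,208,255)])]))
E
```

```text
(no output)
```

View pics/c1.png

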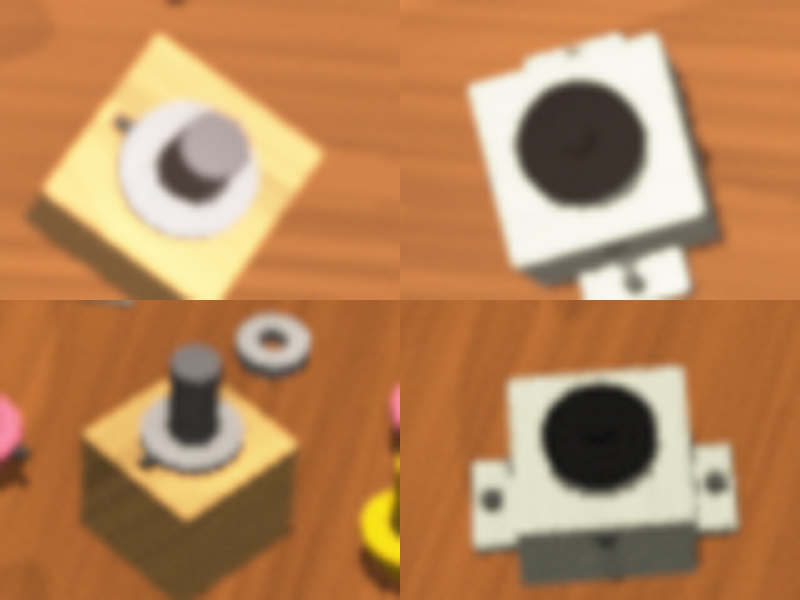

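The close crop confirms the grey handle in the block. In top-view pixels, the handle top is at (367.6,218.8), the collar at (362.4,223.2), the thumbscrew at (349,214.4) and the cover at (190.8,193.4). In the side view, the handle top is at (304,157), the collar at (303,170.6) and the cover at (247.6,282.2).

```bash
cat > h.py <<'E'
from rig import r
import cv2,numpy as np
from scipy.spatial.transform import Rotation as R
np.set_printoptions(precision=4,suppress=True)
def cam(n,s=None):
    m=r.camera_model(n);K=(m["fx"],m["fy"],m["cx"],m["cy"])
    if n!="wrist": return K,m["world_to_cam"]
    s=s or r.sense();T=pose(s)@m["mount"];return K,np.linalg.inv(T)
def pose(s):
    q=s["tool_rot"];T=np.eye(4);T[:3,:3]=R.from_quat([q[1],q[2],q[3],q[0]]).as_matrix();T[:3,3]=s["ee_pos"];return T
def ray(c,u,v):
    K,W=c;C=np.linalg.inv(W);d=C[:3,:3]@[(u-K[2])/K[0],(v-K[3])/K[1],1];return C[:3,3],d
def atz(c,u,v,z):
    o,d=ray(c,u,v);return o+d*(z-o[2])/d[2]
def proj(c,p):
    K,W=c;q=W[:3,:3]@p+W[:3,3];return np.array([K[0]*q[0]/q[2]+K[2],K[1]*q[1]/q[2]+K[3]])
def totool(s,p): T=pose(s);return 1000*T[:3,:3].T@(np.array(p)-T[:3,3])
E
python3 - <<'E'
from h import *
t=cam("top");s=cam("side")
for nm,z,a,b in[("handletop",.143,(367.6,218.8),(304,157)),("collar",.088,(362.4,223.2),(303,170.6)),("cover",.071,(190.8,193.4),(247.6,282.2))]:
    print(nm,atz(t,*a,z),atz(s,*b,z))
print("screw",atz(t,349,214.4,.084))
for p in[(320,158),(370,166),(409,288),(362,286)]:print("look-alike",atz(t,*p,.06))
st=r.sense();print(pose(st)[:3,:3])
E
```

```text
handletop [ 0.4859 -0.185   0.143 ] [ 0.485  -0.1841  0.143 ]
collar [ 0.4871 -0.1853  0.088 ] [ 0.4852 -0.1829  0.088 ]
cover [0.5281 0.2059 0.071 ] [0.5268 0.2118 0.071 ]
screw [ 0.5054 -0.1555  0.084 ]
look-alike [ 0.6416 -0.0848  0.06  ]
look-alike [ 0.6313 -0.2033  0.06  ]
look-alike [ 0.3557 -0.2987  0.06  ]
look-alike [ 0.3516 -0.1952  0.06  ]
[[ 0.9172  0.3985 -0.0005]
 [ 0.3985 -0.9172  0.0009]
 [-0.     -0.0011 -1.    ]]
```

Call:
apply_moves(
  steps=[
    [[372,-262,0,0,0],[372,-262,0,0,0],[372,-262,0,0,0],[372,-262,0,0,0],[372,-262,0,0,0],[372,-262,0,0,0],[372,-262,0,0,0],[372,-262,0,0,0],[372,-262,0,0,0],[372,-262,0,0,0],[372,-262,0,0,0],[372,-262,0,0,0],[372,-262,0,0,0],[372,-262,0,0,0]],
  ],
)

```text
time: 1.32
ee_pos: [0.4855, -0.1852, 0.2311]
tool_rot: [0.0, 0.979, 0.203, -0.0]
force: [-0.1, -1.0, -0.0]
gripper_width: 0.0853
grip_force: 0.0
```

```bash
python3 - <<'E'
from h import *
s=r.sense();im=r.snapshot("wrist");c=cam("wrist",s)
print(s["time"],s["ee_pos"],s["qpos"],pose(s)[:3,0])
for p in[(.4855,-.1847,.143),(.4855,-.1847,.088)]:
    print(proj(c,np.array(p)))
cv2.imwrite("pics/w1.png",im)
E
```

```text
1.3167 [ 0.4855 -0.1852  0.2311] [ 0.65    0.1259 -0.4035  1.7193  0.0516  1.3073 -0.9253] [ 0.9172  0.3983 -0.0007]
[278.2234 220.031 ]
[278.1355 197.6998]
```

View pics/w1.png

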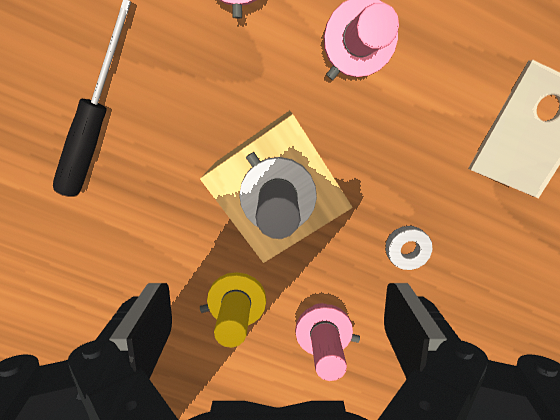

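The wrist view shows the grey handle top at (278,218) and the collar at (278,196), within 1 mm of the prediction, and the fingers have clear space. I'll descend and grip.

Call:
apply_moves(
  steps=[
    [[1,0,40,0,0],[1,0,80,0,0],[1,0,110,0,0],[1,0,125,0,0],[1,0,131,0,0],[1,0,131,0,0.3],[1,0,131,0,1],[1,0,131,0,1],[1,0,131,0,1],[1,0,131,0,1],[1,0,131,0,1],[1,0,131,0,1],[1,0,131,0,1],[1,0,131,0,1]],
  ],
  squeeze=90,
)

```text
time: 2.53
ee_pos: [0.4876, -0.1847, 0.1018]
tool_rot: [0.001, 0.979, 0.203, 0.001]
force: [-1.6, -0.4, 7.3]
gripper_width: 0.0283
grip_force: 88.2
```

Call:
apply_moves(
  steps=[
    [[0,0,-3,0,1],[0,0,-8,0,1],[0,0,-20,0,1],[0,0,-40,0,1],[0,0,-65,0,1],[0,0,-90,0,1],[0,0,-110,0,1],[0,0,-110,0,1],[0,0,-110,0,1],[0,0,-110,0,1]],
  ],
)

```text
time: 3.37
ee_pos: [0.4862, -0.1842, 0.2095]
tool_rot: [-0.0, 0.979, 0.203, -0.001]
force: [-0.1, -0.0, -3.8]
gripper_width: 0.028
grip_force: 89.1
```

```bash
python3 - <<'E'
from h import *
s=r.sense();print(s["time"],s["ee_pos"],s["force"],s["moment"],s["gripper_width"],s["grip_force"],totool(s,(.5275,.209,s["ee_pos"][2])))
a=r.snapshot("wrist");b=r.snapshot("side");cv2.imwrite("pics/w2.png",a);cv2.imwrite("pics/s2.png",b)
E
```

```text
3.3667 [ 0.4862 -0.1842  0.2095] [-0.0798 -0.0045 -3.8471] [0.0705 0.0276 0.0408] 0.028003558037515235 89.14319515228271 [ 194.569  -344.1868    0.0572]
```

View pics/s2.png

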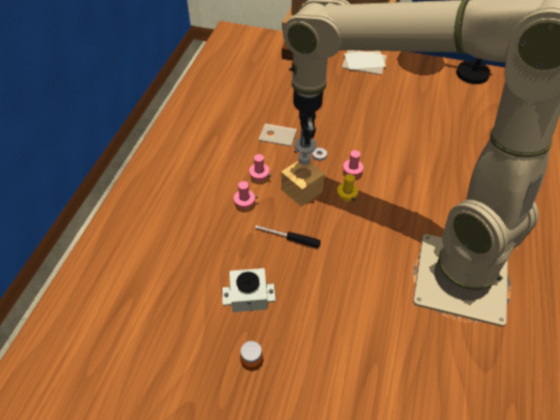

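The side view shows the tool lifted clear of the block at (305,150). Its weight reads 3.8 N. I'll move to short of the housing for a closer look at the cover.

Call:
apply_moves(
  steps=[
    [[30,-110,0,0,1],[65,-230,0,0,1],[95,-344,0,0,1],[95,-344,0,0,1],[95,-344,0,0,1],[95,-344,0,0,1],[95,-344,0,0,1],[95,-344,0,0,1],[95,-344,0,0,1],[95,-344,0,0,1],[95,-344,0,0,1],[95,-344,0,0,1]],
  ],
)

```text
time: 4.47
ee_pos: [0.4366, 0.1683, 0.2095]
tool_rot: [0.0, 0.979, 0.203, -0.001]
force: [0.7, -0.8, -4.0]
gripper_width: 0.0285
grip_force: 89.7
```

```bash
python3 - <<'E'
from h import *
s=r.sense();im=r.snapshot("wrist");c=cam("wrist",s)
print(s["time"],s["ee_pos"],s["tool_rot"],proj(c,np.array((.5275,.209,.071))))
cv2.imwrite("pics/w3.png",im)
np.save("s3.npy",s,allow_pickle=True)
E
```

```text
4.4667 [0.4366 0.1683 0.2095] [ 0.0002  0.9791  0.2033 -0.0008] [277.208   62.0317]
```

View pics/w3.png

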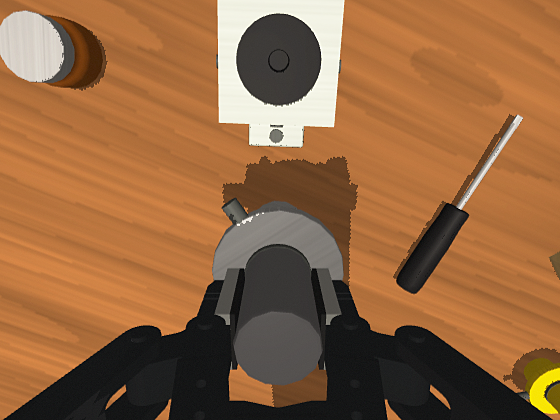

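```bash
python3 - <<'E'
from h import *
s=np.load("s3.npy",allow_pickle=True).item();c=cam("wrist",s);T=pose(s)
fl=atz(c,278.7,59,.071);hub=atz(c,278.7,60,.077)
print("flange",fl,totool(s,fl),"hub",hub,totool(s,hub))
a=np.linspace(0,2*np.pi,72)
pts=np.array([proj(c,fl+[.03*np.cos(t),.03*np.sin(t),0]) for t in a]);print("pred flange box",pts.min(0),pts.max(0))
P=lambda z,rad:np.array([proj(c,(T@[rad*np.cos(t),rad*np.sin(t),z,1])[:3]) for t in a])
for n,z,rad in(("top",-.041,.015),("collar top",.014,.031)):
    p=P(z,rad);print(n,p.min(0),p.max(0))
E
```

```text
flange [0.5297 0.2088 0.071 ] [101.817   -0.1344 138.3435] hub [0.5287 0.2084 0.077 ] [100.6758  -0.1482 132.3453]
pred flange box [235.6729  10.8447] [321.7204 103.8532]
top [233.5693 309.1676] [326.8871 387.5646]
collar top [212.3835 207.9468] [346.5634 329.3789]
```

The flange spans columns 237–321 and rows 14–105, with the hub at (278.7,60). That puts the cover's axis about 100.5 mm ahead in tool x and 0 in y. The tool sits straight in the grip. I'll go over it and down to just above.

Call:
apply_moves(
  steps=[
    [[35,0,0,0,1],[70,0,0,0,1],[100.5,0,0,0,1],[100.5,0,0,0,1],[100.5,0,0,0,1],[100.5,0,15,0,1],[100.5,0,30,0,1],[100.5,0,38,0,1],[100.5,0,38,0,1],[100.5,0,38,0,1],[100.5,0,38,0,1]],
  ],
)

```text
time: 5.43
ee_pos: [0.5293, 0.2089, 0.1733]
tool_rot: [0.0, 0.979, 0.203, 0.001]
force: [0.6, -0.2, -4.7]
gripper_width: 0.028
grip_force: 90.2
```

```bash
python3 - <<'E'
from h import *
s=r.sense();print(s["ee_pos"],s["force"],totool(s,(.5285,.2084,.077)))
im=r.snapshot("side");cv2.imwrite("pics/s4.png",cv2.resize(im[200:330,170:340],None,fx=4,fy=4,interpolation=cv2.INTER_CUBIC))
E
```

```text
[0.5293 0.2089 0.1733] [ 0.5801 -0.2295 -4.7133] [-1.0003  0.0795 96.2632]
```

View pics/s4.png

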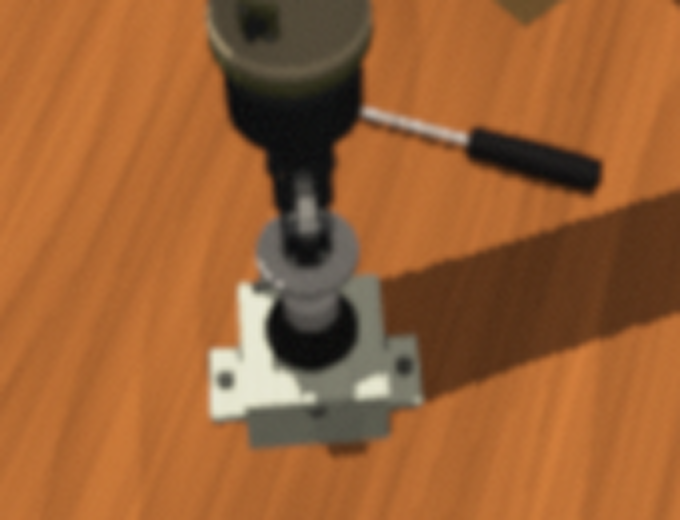

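The side crop shows the foot centred above the cover at crop (313,325), close to it. I'll feel downwards from here.

Call:
apply_moves(
  steps=[
    [[0,0,1.5,0,1],[0,0,3,0,1],[0,0,4.5,0,1],[0,0,6,0,1],[0,0,6,0,1]],
  ],
)

```text
time: 5.9
ee_pos: [0.5289, 0.209, 0.1659]
tool_rot: [0.0, 0.979, 0.203, -0.0]
force: [0.1, 0.2, -4.5]
gripper_width: 0.0284
grip_force: 90.2
```

Call:
apply_moves(
  steps=[
    [[0,0,1.5,0,1],[0,0,3,0,1],[0,0,4,0,1],[0,0,4,0,1],[0,0,4,0,1]],
  ],
)

```text
time: 6.32
ee_pos: [0.529, 0.209, 0.1622]
tool_rot: [0.0, 0.979, 0.204, -0.0]
force: [0.2, 0.8, -4.3]
gripper_width: 0.0284
grip_force: 90.2
```

Call:
apply_moves(
  steps=[
    [[0,0,1.5,0,1],[0,0,3,0,1],[0,0,4,0,1],[0,0,4,0,1],[0,0,4,0,1]],
  ],
)

```text
time: 6.73
ee_pos: [0.529, 0.209, 0.1582]
tool_rot: [0.0, 0.979, 0.203, -0.0]
force: [-0.9, 0.6, -3.7]
gripper_width: 0.0281
grip_force: 90.2
```

Call:
apply_moves(
  steps=[
    [[0,0,1.5,0,1],[0,0,3,0,1],[0,0,4,0,1],[0,0,4,0,1],[0,0,4,0,1]],
  ],
)

```text
time: 7.15
ee_pos: [0.529, 0.209, 0.1542]
tool_rot: [0.0, 0.979, 0.203, -0.0]
force: [0.3, 0.8, -4.3]
gripper_width: 0.0282
grip_force: 90.2
```

Call:
apply_moves(
  steps=[
    [[0,0,1.5,0,1],[0,0,3,0,1],[0,0,4,0,1],[0,0,4,0,1],[0,0,4,0,1]],
  ],
)

```text
time: 7.57
ee_pos: [0.5294, 0.2093, 0.1509]
tool_rot: [-0.0, 0.979, 0.203, 0.001]
force: [-1.0, 0.1, 3.9]
gripper_width: 0.0283
grip_force: 90.6
```

Contact: the force rose by 8 N. I'll press on in small steps.

Call:
apply_moves(
  steps=[
    [[0,0,0.5,0,1],[0,0,1,0,1],[0,0,1.5,0,1],[0,0,1.5,0,1],[0,0,1.5,0,1]],
  ],
)

```text
time: 7.98
ee_pos: [0.5294, 0.2092, 0.1492]
tool_rot: [-0.0, 0.979, 0.203, 0.001]
force: [-0.4, -0.2, 3.8]
gripper_width: 0.0283
grip_force: 90.7
```

Call:
apply_moves(
  steps=[
    [[0,0,0.5,0,1],[0,0,1,0,1],[0,0,1.5,0,1],[0,0,1.5,0,1],[0,0,1.5,0,1]],
  ],
)

```text
time: 8.4
ee_pos: [0.5293, 0.2092, 0.1474]
tool_rot: [-0.0, 0.979, 0.203, 0.0]
force: [0.6, 0.3, 2.3]
gripper_width: 0.0284
grip_force: 90.8
```

Call:
apply_moves(
  steps=[
    [[0,0,0.5,0,1],[0,0,1,0,1],[0,0,1.5,0,1],[0,0,1.5,0,1],[0,0,1.5,0,1]],
  ],
)

```text
time: 8.82
ee_pos: [0.5282, 0.2086, 0.1448]
tool_rot: [0.0, 0.979, 0.203, -0.001]
force: [-0.0, 0.3, -4.0]
gripper_width: 0.0285
grip_force: 90.8
```

It snapped: the force has dropped back to the tool's weight. I'll follow down to confirm it is solid home.

Call:
apply_moves(
  steps=[
    [[0,0,0.7,0,1],[0,0,1.4,0,1],[0,0,2,0,1],[0,0,2,0,1],[0,0,2,0,1]],
  ],
)

```text
time: 9.23
ee_pos: [0.529, 0.209, 0.1437]
tool_rot: [0.0, 0.979, 0.203, -0.0]
force: [0.8, 0.0, -4.4]
gripper_width: 0.0283
grip_force: 90.8
```

Call:
apply_moves(
  steps=[
    [[0,0,0.7,0,1],[0,0,1.4,0,1],[0,0,2,0,1],[0,0,2,0,1],[0,0,2,0,1]],
  ],
)

```text
time: 9.65
ee_pos: [0.529, 0.209, 0.1418]
tool_rot: [0.0, 0.979, 0.203, -0.0]
force: [1.6, 0.4, -3.3]
gripper_width: 0.0285
grip_force: 90.8
```

Call:
apply_moves(
  steps=[
    [[0,0,0.7,0,1],[0,0,1.4,0,1],[0,0,2,0,1],[0,0,2,0,1],[0,0,2,0,1]],
  ],
)

```text
time: 10.07
ee_pos: [0.5294, 0.2093, 0.141]
tool_rot: [0.0, 0.979, 0.203, 0.001]
force: [-2.1, -1.4, 7.1]
gripper_width: 0.0282
grip_force: 91.0
```

Call:
apply_moves(
  steps=[
    [[0,0,0.5,0,1],[0,0,0.8,0,1],[0,0,0.8,0,1],[0,0,0.8,0,1]],
  ],
)

```text
time: 10.4
ee_pos: [0.5296, 0.2094, 0.1409]
tool_rot: [0.0, 0.979, 0.203, 0.001]
force: [-4.3, -2.2, 12.4]
gripper_width: 0.0285
grip_force: 91.3
```

Solid home, with about 11 mm of travel from first contact. I'll lift off and look.

Call:
apply_moves(
  steps=[
    [[0,0,-3,0,1],[0,0,-6,0,1],[0,0,-15,0,1],[0,0,-35,0,1],[0,0,-60,0,1],[0,0,-75,0,1],[-40,0,-75,0,1],[-80,0,-75,0,1],[-100,0,-75,0,1],[-100,0,-75,0,1],[-100,0,-75,0,1]],
  ],
)

```text
time: 11.32
ee_pos: [0.4371, 0.1687, 0.2148]
tool_rot: [0.001, 0.979, 0.203, 0.001]
force: [0.1, -0.2, -4.1]
gripper_width: 0.0283
grip_force: 90.5
```

```bash
python3 - <<'E'
from h import *
s=r.sense();im=r.snapshot("wrist");c=cam("wrist",s)
print(s["time"],s["ee_pos"],pose(s)[:3,:2],s["force"],totool(s,(.4863,-.1844,.2)))
cv2.imwrite("pics/w5.png",im)
a=np.linspace(0,2*np.pi,72)
for z in(.060,.071):
    p=np.array([proj(c,np.array([.5287+.03*np.cos(t),.2086+.03*np.sin(t),z])) for t in a]);print(z,p.min(0),p.max(0))
E
```

```text
11.3167 [0.4371 0.1687 0.2148] [[ 0.9174  0.3979]
 [ 0.3979 -0.9174]
 [ 0.0012  0.0021]] [ 0.0619 -0.208  -4.0926] [-95.3829 343.5394  15.37  ]
0.06 [237.7846  19.0868] [318.7017 106.1807]
0.071 [236.2339  15.9657] [320.3559 106.6002]
```

View pics/w5.png

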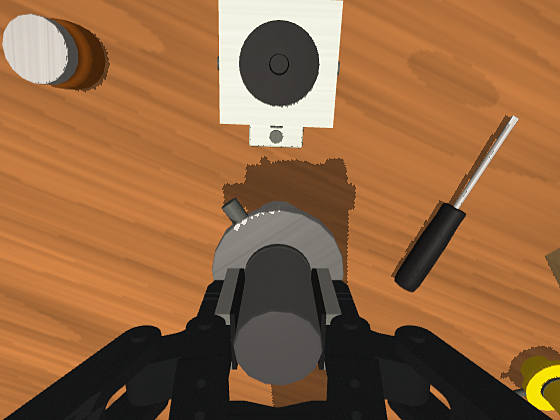

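The flange now spans columns 239–319, matching the predicted size at z=60 mm rather than 71 mm, so the cover is home. I'll return to the block.

Call:
apply_moves(
  steps=[
    [[-30,110,0,0,1],[-65,230,0,0,1],[-95,343.5,0,0,1],[-95,343.5,0,0,1],[-95,343.5,0,0,1],[-95,343.5,0,0,1],[-95,343.5,0,0,1],[-95,343.5,0,0,1],[-95,343.5,0,0,1],[-95,343.5,0,0,1],[-95,343.5,0,0,1],[-95,343.5,0,0,1]],
  ],
)

```text
time: 12.37
ee_pos: [0.4877, -0.1828, 0.2136]
tool_rot: [-0.001, 0.979, 0.204, -0.0]
force: [-0.5, 0.0, -3.2]
gripper_width: 0.0283
grip_force: 90.7
```

Call:
apply_moves(
  steps=[
    [[-1.5,0.5,0,0,1],[-1.5,0.5,15,0,1],[-1.5,0.5,30,0,1],[-1.5,0.5,40,0,1],[-1.5,0.5,48,0,1],[-1.5,0.5,56,0,1],[-1.5,0.5,56,0,1],[-1.5,0.5,56,0,1]],
  ],
)

```text
time: 13.03
ee_pos: [0.4859, -0.1846, 0.158]
tool_rot: [-0.0, 0.979, 0.204, -0.0]
force: [0.4, -0.4, -4.3]
gripper_width: 0.0281
grip_force: 90.7
```

Call:
apply_moves(
  steps=[
    [[0.3,0,12,0,1],[0.3,0,24,0,1],[0.3,0,36,0,1],[0.3,0,44,0,1],[0.3,0,50,0,1],[0.3,0,50,0,1],[0.3,0,50,0,1]],
  ],
)

```text
time: 13.62
ee_pos: [0.486, -0.1846, 0.1078]
tool_rot: [-0.0, 0.979, 0.203, -0.0]
force: [0.6, 0.0, -4.0]
gripper_width: 0.0285
grip_force: 90.7
```

Call:
apply_moves(
  steps=[
    [[0,0,1.5,0,1],[0,0,3,0,1],[0,0,4,0,1],[0,0,5,0,1],[0,0,5,0,1],[0,0,5,0,1]],
  ],
)

```text
time: 14.12
ee_pos: [0.4861, -0.1847, 0.1031]
tool_rot: [0.0, 0.979, 0.203, 0.0]
force: [0.5, -1.0, -3.7]
gripper_width: 0.0281
grip_force: 90.7
```

Call:
apply_moves(
  steps=[
    [[0,0,0.7,0,1],[0,0,1.4,0,1],[0,0,2,0,1],[0,0,2,0,1],[0,0,2,0,1]],
  ],
)

```text
time: 14.53
ee_pos: [0.4862, -0.1847, 0.1019]
tool_rot: [0.0, 0.979, 0.203, 0.0]
force: [-3.6, 1.9, 5.8]
gripper_width: 0.0283
grip_force: 92.0
```

The collar is on the block. I'll release it gently.

Call:
apply_moves(
  steps=[
    [[0,0,-1,0,1],[0,0,-1,0,0.6],[0,0,-1,0,0.5],[0,0,-1,0,0.3],[0,0,-1,0,0],[0,0,-1,0,0],[0,0,-1,0,0],[0,0,-1,0,0],[0,0,-1,0,0],[0,0,-1,0,0]],
  ],
  squeeze=20,
)

```text
time: 15.37
ee_pos: [0.4861, -0.1846, 0.102]
tool_rot: [0.0, 0.979, 0.203, -0.0]
force: [0.2, -0.4, -0.2]
gripper_width: 0.0853
grip_force: 0.0
```

Call:
apply_moves(
  steps=[
    [[0,0,-10,0,0],[0,0,-30,0,0],[0,0,-60,0,0],[0,0,-100,0,0],[0,0,-130,0,0],[0,0,-130,0,0],[-60,0,-130,0,0],[-60,0,-130,0,0],[-60,0,-130,0,0],[-60,0,-130,0,0]],
  ],
)

```text
time: 16.2
ee_pos: [0.4306, -0.2091, 0.2329]
tool_rot: [0.001, 0.979, 0.203, 0.0]
force: [0.6, 0.5, 0.7]
gripper_width: 0.0856
grip_force: 0.0
```

```bash
python3 - <<'E'
from h import *
a=r.snapshot("wrist");b=r.snapshot("side")
c=cv2.resize(b[110:320,200:380],(360,420),interpolation=cv2.INTER_CUBIC)
cv2.imwrite("pics/f.png",cv2.resize(np.hstack([a,c]),(800,365)))
E
```

```text
(no output)
```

View pics/f.png

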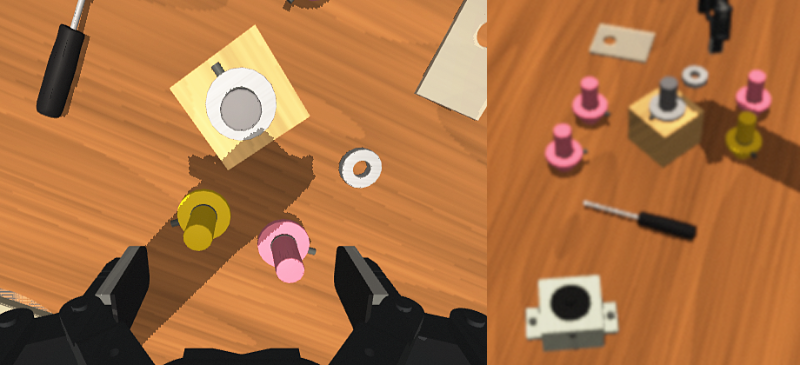

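The tool stands upright and centred in its block at (241,103), the cover is home at (571,303), and the other things haven't moved.

```bash
python3 -c "
from rig import r
print(r.finish_job())"
```

```text
the job is handed in; nothing more can be done
None
```

The cover clicked home and is solid on the housing, the seating tool is back upright in its block and released, and the job was handed in at about 16 s with no force reading above about 17 N.

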